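# Fold down the ratchet-propped plan board

### The arm

A 6-joint arm with a two-finger parallel gripper is mounted at the origin on a cart in front of the work surface, level with it; the furniture and walls round the work are solid. World frame = base frame: x ahead of the robot, y to its left, z up, the work surface at z = 0. Lengths are in m, angles in rad, forces in N, time in s.
With the tool pointing down it reaches from about 0.375 to 0.975 m from the base axis. Payload 3.8 kg.
Tool frame: the origin (TCP) lies on the mounting face of the last link; the fingertips stand 173 mm ahead of it and the grasp point (between the pads) lies 155 mm ahead of it; z points along the fingers, y is the line along which they close (so a half turn about z gives the same grasp; the last joint's range is limited). The gripper opens to 85 mm and grips with 20 to 120 N. Pads are 22 mm wide; open, the fingers measure 114 mm over their backs; the gripper's body (76 mm by 85 mm) begins 54 mm behind the grasp point. The pads swing forward as they close: fully open they stand 13 mm farther back than shut.
Start: joints at [-1.292, 0.264, 1.604, -0, 1.274, -0.037], TCP at [0.21, -0.642, 0.405] pointing down, gripper open.
Joint ranges: [-2.63, 2.63], [-0.94, 2.18], [0.31, 2.57], [-1.31, 4.45], [0, 2.66], [-2.55, 2.55]. Speed limits (rad/s): [2.57, 2.57, 3.14, 3.14, 3.14, 3.14].

### API

Orientations are given as a rotation vector (axis times angle).
In Python, from workcell import bot gives the robot as it stands.
- The arm moves only by the tool drive_tool, never from a script. Its argument "increments" is a list of rows, each an object with "delta_pos": the shift along the tool's x, y, z in mm, a list of three; "turn": the turn about the tool's z in rad; "jaw": the opening, from -1 (shut) to 1 (fully open). A call has 1 to 8 rows; each row shifts and turns the commanded pose from where the row before left it, along the tool's axes as they then stand; what a row does not reach is not made up. A row lasts 1/12 s, in which the tool goes at most 41.7 mm and 7.16 degrees, less where a joint would pass 70% of its speed; a pose out of reach is approached as far as the arm can. A call is refused whole if a number of a shift passes 41.7 or a number of a turn 0.125, either way. A call with a gripper value outside its range is refused whole. The fingers move at their own pace and stop on an object; "grip_force" is the grip in N (left out, the last holds). Time passes only in rows, so rows that do not move let the fingers close. It gives the time, the measured TCP pose, the force, the opening and the grip force at its end, in the units of the state.
- bot.read_state(): the state, without advancing time (a new reading comes with each control period).
- bot.read_camera(name): name is "scene" or "top" or "wrist"; returns a dict with "pixels" (420x560x3 uint8, red, green, blue), "fovy" (degrees; the focal length in pixels is half the picture's height over the tangent of half this angle, whatever the lens; pixels are square), "cx", "cy" (the principal point, pixels), "camera_from_world" (4x4, takes a point from world to camera coordinates); the wrist camera has in their place "hand_eye" (4x4, takes a point from camera to tool coordinates, whose origin is the TCP and whose axes are the flange's). Camera axes: x right, y down, z forward; pixel columns grow to the right and rows downward; lengths in m; the calibration is good to about 2 mm. A picture is of the moment at which its call begins: read the wrist's pose just before it. There is no depth.
- bot.finish_job(): hands the job in; it is judged then, once.
The state is a dict: "time": time; "q": joint angles; "joint_vel": joint speeds; "joint_torque": joint torques, N m; "tool_pos": TCP position; "tcp_rot": TCP orientation; "wrist_force": force on the tool from outside, world axes, zero at the start; "torque": the same for the moment, N m; "width": opening from 0.0 (shut) to 1.0 (fully open); "grip_force": force on a finger pad.
Only numpy, scipy, OpenCV 4.12 (cv2) and the standard library are available. Lean on these libraries where they do the work, as an engineer would, in place of code of your own. Each camera call takes 0.05 s, during which the arm holds its last target. There are 200 camera calls.

### The job

Two tilting plan boards stand propped on their ratchets on the worktop. Fold down the one with the red handle: lift it by the handle through its remaining notches, past the top notch so that the ratchet lets go, then lower it until it lies fully flat and let go of it. Leave the blue-handled board propped as it is.

Things in the scene. Friction and masses are not known exactly. Their poses are not given: they have to be found in the camera images.
- red_board (a joint): tilt of the red-handled board, rad: 0 = flat, grows as the handle is raised, hard stop 1.31. Damped hinge: left alone it sinks slowly. One-way ratchet: catches the sinking board at about 0.21, 0.45, 0.68, 0.91 (starts in one of the lower three), rises freely, 3 to 6 N at the handle. Only once raised past about 1.14 is the pawl thrown clear; then it lowers all the way to 0 and re-arms.
- red_handle (a point): middle of the red handle, a round bar 14 mm thick, 122 mm long along the point's y, parallel to the hinge, 190 mm from it; 43 mm open gap between bar and board, stems 110 mm apart. x points from the hinge along the board (to the robot's left and up), z square to the board. The bar is rigid on the board, so it turns inside fingers that keep their direction. Height 80 mm flat, about 258 mm at tilt 1.2.
- red_hinge (a point): point on the red-handled board's hinge axis, 80 mm above the worktop, on the right as the robot sees it, in line with the handle's middle. z up, y along the hinge, x level from the hinge to where the handle lies when flat. Plywood board 160 mm wide, 12 mm thick, reaching 140 mm from the hinge; ratchet disc of 56 mm radius at its +y side, towards the robot. The 200 x 225 mm stand is fixed.
- blue_handle (a point): middle of the handle of the other board, of the same build but blue, propped at its own tilt on a fixed stand about 0.3 m to the left or right of the red one; 120 mm or more above the worktop while propped. To be left as it is.

How it is judged:
On the way:
1. the red-handled board is raised past its top notch, so that the ratchet lets go (value of joint red_board above 1.1 rad), for 0.05 s.
At the end, for the whole second after the job is handed in: After it has been raised past its top notch (tilt above 1.1 rad) the red-handled board lies flat (tilt under 0.06 rad) and still, released; the blue-handled board is still propped, its handle never having moved more than 30 mm (value of joint red_board below 0.06 rad and velocity of joint red_board below 0.05 rad/s and height (world z) of blue_handle above 0.11 m and contact force between the fingers and anything else below 0.5 N); the robot touches nothing.
It fails at once if the blue-handled board is raised, lowered or shifted (its handle moves more than 30 mm) (distance of blue_handle from where it was at the start of the episode above 0.03 m).
It also fails if it takes over 38 s, if anything falls off the work surface, if the arm or the gripper's body presses on something with over 40 N, if the wrist force passes 120 N, or if a joint passes its speed limit or range.

## Working session

There is one attempt and no reset: what is moved stays moved. The work goes in short steps, Python scripts to look and compute and a tool call to move; the robot and the scene stay as the last step left them, time stands still between calls to the robot, and variables do not carry over. Pictures are saved under pics/ and viewed, at most 10 in all, crops included, and the job is handed in when it is done.

Besides the shell and the picture viewer there is one more tool, called after "Call:" in YAML: its name, and indented under it one key for each argument. drive_tool: Moves the arm, as the interface text tells. Its arguments: {"type":"object","properties":{"increments":{"type":"array"},"grip_force":{"type":"number"}},"required":["increments"]}

```bash
mkdir -p pics
python3 - <<'E'
from workcell import bot
import cv2,numpy as np,pickle
s=bot.read_state();print({k:np.round(v,3).tolist() for k,v in s.items()})
d={}
for n in("scene","top"):
    c=bot.read_camera(n);d[n]=c
    print(n,c["fovy"],c["cx"],c["cy"],np.round(c["camera_from_world"],3).tolist())
pickle.dump(d,open("cams.pkl","wb"))
cv2.imwrite("pics/a.png",cv2.resize(np.hstack([d[n]["pixels"] for n in d])[:,:,::-1],(800,300)))
for n in d: cv2.imwrite(f"pics/{n}.png",d[n]["pixels"][:,:,::-1])
E
```

```text
{'time': 0.0, 'q': [-1.292, 0.265, 1.605, 0.0, 1.274, -0.037], 'joint_vel': [-0.001, 0.001, -0.0, 0.001, -0.001, 0.001], 'joint_torque': [-0.0, -51.511, -36.732, -0.0, 0.013, -0.0], 'tool_pos': [0.21, -0.641, 0.403], 'tcp_rot': [-3.1, -0.494, 0.0], 'wrist_force': [0.513, 0.525, 0.063], 'torque': [0.02, 0.049, 0.029], 'grip_force': 0.0, 'width': 1.002}
scene 51.5938323677017 274.2317450535289 210.13657231968008 [[-0.898, -0.441, 0.002, 0.374], [-0.272, 0.549, -0.79, 0.317], [0.347, -0.71, -0.613, 0.74], [0.0, 0.0, 0.0, 1.0]]
top 46.99091826886054 292.79016971787235 197.64901788021837 [[-0.02, -1.0, 0.0, -0.132], [-0.99, 0.02, -0.139, 0.534], [0.139, -0.003, -0.99, 1.106], [0.0, 0.0, 0.0, 1.0]]
```

View pics/scene.png

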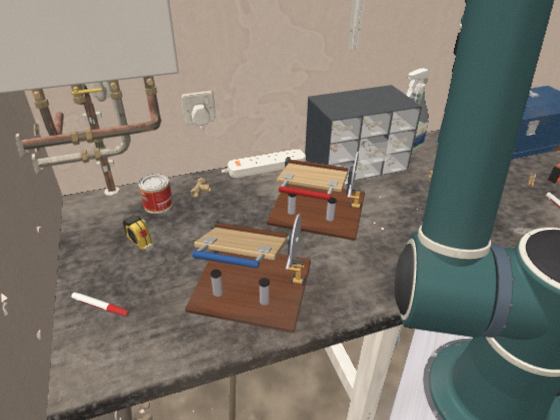

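View pics/top.png

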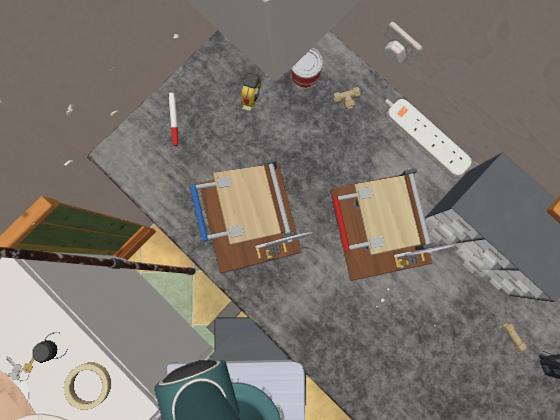

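The scene view shows the red bar near (304,192) on the farther stand and the blue bar near (226,259). The top view shows red at (341,222), blue at (198,212), and the hinges on the right side of each board. Next I triangulate the bars.

```bash
cat > h.py <<'E'
import numpy as np,cv2
def f(c): return 210/np.tan(np.radians(c["fovy"]/2))
def P(c,T=None):
    K=np.array([[f(c),0,c["cx"]],[0,f(c),c["cy"]],[0,0,1]])
    return K@(c["camera_from_world"] if T is None else T)[:3]
def tri(c1,u1,c2,u2):
    X=cv2.triangulatePoints(P(c1),P(c2),np.float64(u1).reshape(2,1),np.float64(u2).reshape(2,1)).ravel();return X[:3]/X[3]
def bar(img,col,roi):
    r,g,b=[img[:,:,i].astype(int) for i in range(3)]
    m=(r>90)&(g<60)&(b<70) if col=="r" else (b>90)&(r<70)&(b-r>60)
    k=np.zeros_like(m);x0,y0,x1,y1=roi;k[y0:y1,x0:x1]=1;m&=k
    y,x=np.nonzero(m);p=np.c_[x,y].astype(np.float32);c=p.mean(0)
    d=np.linalg.svd(p-c,full_matrices=False)[2][0]; d*=np.sign(d[1])
    t=(p-c)@d;return len(p),c+d*t.min(),c+d*t.max()
E
python3 - <<'E'
import pickle;from h import *
d=pickle.load(open("cams.pkl","rb"));S,T=d["scene"],d["top"]
for col,rs,rt in(("r",(265,170,345,210),(325,180,360,260)),("b",(180,240,270,280),(180,170,220,250))):
    ns,s0,s1=bar(S["pixels"],col,rs);nt,t0,t1=bar(T["pixels"],col,rt)
    print(col,ns,s0,s1,nt,t0,t1)
    # top: top end = far from robot; scene: far from robot is left? try both
    for A in((s0,s1),(s1,s0)):
        a=tri(S,A[0],T,t0);b=tri(S,A[1],T,t1);print(a.round(4),b.round(4),np.linalg.norm(a-b),((a+b)/2).round(4))
E
```

```text
r 317 [278.8838  188.70618] [336.62393 198.20879] 349 [334.44598 195.89922] [346.85342 250.80716]
[ 0.5207 -0.2342  0.1229] [ 0.3951 -0.2588  0.121 ] 0.12801854281703534 [ 0.4579 -0.2465  0.122 ]
[ 0.4609 -0.2454  0.1327] [ 0.4481 -0.2324  0.1489] 0.02440498103039732 [ 0.4545 -0.2389  0.1408]
b 398 [192.97781 253.13608] [257.22635 263.61172] 329 [191.9348  184.78537] [204.6311  240.08469]
[0.5451 0.0695 0.1648] [0.4286 0.0423 0.1654] 0.1196389003914396 [0.4868 0.0559 0.1651]
[0.4947 0.0527 0.1718] [0.4708 0.0662 0.1908] 0.033367100602591813 [0.4828 0.0595 0.1813]
```

Red handle is at about (0.458, -0.247, 0.122), and that height matches the 0.21 notch. I'll turn the tool by +0.124 and move above the handle.

Call:
drive_tool:
  increments:
    - {"delta_pos": [0, 0, 0], "turn": 0.124, "jaw": 0.2}
    - {"delta_pos": [26, -28, 0], "turn": 0, "jaw": 0.2}
    - {"delta_pos": [26, -28, 0], "turn": 0, "jaw": 0.2}
    - {"delta_pos": [26, -28, 0], "turn": 0, "jaw": 0.2}
    - {"delta_pos": [26, -28, 0], "turn": 0, "jaw": 0.2}
    - {"delta_pos": [26, -28, 0], "turn": 0, "jaw": 0.2}
    - {"delta_pos": [26, -28, 0], "turn": 0, "jaw": 0.2}
    - {"delta_pos": [26, -28, 0], "turn": 0, "jaw": 0.2}
  grip_force: 20

```text
time: 0.77
tool_pos: [0.3513, -0.4127, 0.4042]
tcp_rot: [-3.127, -0.3, 0.0]
wrist_force: [1.0, -0.2, -0.1]
width: 0.601
grip_force: 0.0
```

Call:
drive_tool:
  increments:
    - {"delta_pos": [26, -28, 0], "turn": 0, "jaw": 0.2}
    - {"delta_pos": [26, -28, 0], "turn": 0, "jaw": 0.2}
    - {"delta_pos": [26, -28, 0], "turn": 0, "jaw": 0.2}
    - {"delta_pos": [26, -28, 0], "turn": 0, "jaw": 0.2}
    - {"delta_pos": [26, -28, 0], "turn": 0, "jaw": 0.2}
    - {"delta_pos": [0, 0, 0], "turn": 0, "jaw": 0.2}
    - {"delta_pos": [0, 0, 0], "turn": 0, "jaw": 0.2}

```text
time: 1.35
tool_pos: [0.4526, -0.2505, 0.4043]
tcp_rot: [-3.126, -0.308, 0.001]
wrist_force: [1.0, -1.1, 0.3]
width: 0.598
grip_force: 0.0
```

```bash
cat > w.py <<'E'
import sys
from workcell import bot;from h import *
from scipy.spatial.transform import Rotation as R
def pose(s):
    T=np.eye(4);T[:3,:3]=R.from_rotvec(s["tcp_rot"]).as_matrix();T[:3,3]=s["tool_pos"];return T
def ray(c,W,u,z):
    d=W[:3,:3]@np.array([(u[0]-c["cx"])/f(c),(u[1]-c["cy"])/f(c),1]);o=W[:3,3];return o+d*(z-o[2])/d[2]
if __name__=="__main__":
    s=bot.read_state();c=bot.read_camera("wrist");T=pose(s);W=T@c["hand_eye"]
    print(s["time"],s["tool_pos"],T[:3,:3].round(3).tolist(),s["width"],s["wrist_force"])
    cv2.imwrite(f"pics/{sys.argv[1]}.png",c["pixels"][:,:,::-1])
    z=float(sys.argv[2])
    n,a,b=bar(c["pixels"],"r",(0,0,560,420));print(n,a,b)
    A,B=ray(c,W,a,z),ray(c,W,b,z);M=(A+B)/2
    print(A,B,np.linalg.norm(A-B),"mid",M,"grasp-tool delta mm",(T[:3,:3].T@(M-T[:3,3])*1000).round(1),"dir",(T[:3,:3].T@(B-A)).round(4))
E
python3 w.py w1 0.121
```

```text
1.35 [ 0.45257804 -0.25045118  0.40426476] [[0.981, 0.195, -0.001], [0.195, -0.981, 0.0], [-0.001, -0.0, -1.0]] 0.597912301710374 [ 0.96983308 -1.12259755  0.26195156]
2391 [294.7081   16.58641] [271.1388  266.20197]
[ 0.59023367 -0.23581678  0.121     ] [ 0.39886571 -0.25595632  0.121     ] 0.19242478192910598 mid [ 0.49454969 -0.24588655  0.121     ] grasp-tool delta mm [ 42.2   3.8 283.2] dir [-1.916e-01 -1.760e-02  1.000e-04]
```

View pics/w1.png

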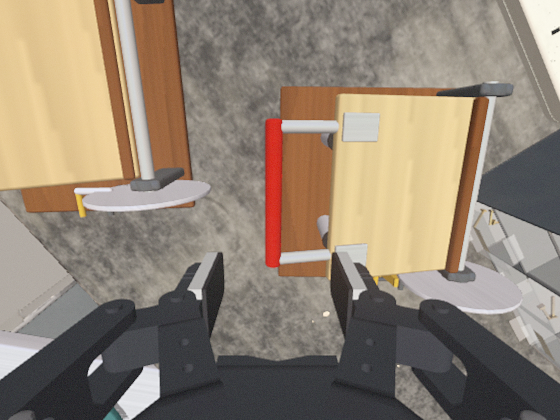

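The wrist view shows the red bar from (275,120) to (273,267), lined up with the tool's x. Stray red pixels above it spoiled the mask, so I'll limit the region.

```bash
sed -i 's/(0,0,560,420)/(250,100,300,300)/' w.py; python3 w.py w2 0.121
```

```text
1.4 [ 0.45200399 -0.25160508  0.40427827] [[0.981, 0.193, -0.001], [0.193, -0.981, -0.0], [-0.001, -0.0, -1.0]] 0.6040140061813237 [-1.0802303  -1.04483793  0.2955175 ]
2319 [271.8232  117.99116] [271.642  265.0057]
[ 0.51944744 -0.23447856  0.121     ] [ 0.39939788 -0.2573337   0.121     ] 0.12220579433602827 mid [ 0.45942266 -0.24590613  0.121     ] grasp-tool delta mm [  8.7  -4.1 283.3] dir [-1.222e-01 -7.000e-04  1.000e-04]
```

Call:
drive_tool:
  increments:
    - {"delta_pos": [9, -4, 25], "turn": 0, "jaw": 0.2}
    - {"delta_pos": [0, 0, 30], "turn": 0, "jaw": 0.2}
    - {"delta_pos": [0, 0, 30], "turn": 0, "jaw": 0.2}
    - {"delta_pos": [0, 0, 25], "turn": 0, "jaw": 0.2}
    - {"delta_pos": [0, 0, 18], "turn": 0, "jaw": 0.2}
    - {"delta_pos": [0, 0, 0], "turn": 0, "jaw": 0.2}
    - {"delta_pos": [0, 0, 0], "turn": 0, "jaw": 0.2}

```text
time: 2.03
tool_pos: [0.4588, -0.2477, 0.2756]
tcp_rot: [-3.126, -0.297, 0.004]
wrist_force: [-0.8, -0.0, 0.9]
width: 0.599
grip_force: 0.0
```

Call:
drive_tool:
  increments:
    - {"delta_pos": [0, 0, 0], "turn": 0, "jaw": -1}
    - {"delta_pos": [0, 0, 0], "turn": 0, "jaw": -1}
    - {"delta_pos": [0, 0, 0], "turn": 0, "jaw": -1}
    - {"delta_pos": [0, 0, 0], "turn": 0, "jaw": -1}
    - {"delta_pos": [0, 0, 0], "turn": 0, "jaw": -1}
    - {"delta_pos": [0, 0, 0], "turn": 0, "jaw": -1}

```text
time: 2.53
tool_pos: [0.4603, -0.2458, 0.278]
tcp_rot: [-3.126, -0.3, -0.003]
wrist_force: [-0.1, 5.9, 2.0]
width: 0.15
grip_force: 21.7
```

Run:
```python
from workcell import bot
import numpy as np
s=bot.read_state();print(s["tool_pos"],s["wrist_force"],s["width"],s["grip_force"])
th=np.linspace(.21,1.2,17);y=-190*np.cos(th);z=-190*np.sin(th)
for t,a,b in zip(th[1:],np.diff(y),np.diff(z)):print(round(t,3),round(a,1),round(b,1))
```

```text
[ 0.46034754 -0.24579897  0.27799099] [-0.1046036   5.90443533  2.02048286] 0.1503084595994961 21.680721044540405
0.272 2.8 -11.4
0.334 3.5 -11.2
0.396 4.2 -11.0
0.458 4.9 -10.7
0.519 5.5 -10.4
0.581 6.1 -10.0
0.643 6.8 -9.6
0.705 7.3 -9.2
0.767 7.9 -8.7
0.829 8.4 -8.2
0.891 8.9 -7.7
0.952 9.4 -7.1
1.014 9.8 -6.5
1.076 10.2 -5.9
1.138 10.5 -5.3
1.2 10.8 -4.6
```

Call:
drive_tool:
  increments:
    - {"delta_pos": [0, 2.8, -11.4], "turn": 0, "jaw": -1}
    - {"delta_pos": [0, 3.5, -11.2], "turn": 0, "jaw": -1}
    - {"delta_pos": [0, 4.2, -11], "turn": 0, "jaw": -1}
    - {"delta_pos": [0, 4.9, -10.7], "turn": 0, "jaw": -1}
    - {"delta_pos": [0, 5.5, -10.4], "turn": 0, "jaw": -1}
    - {"delta_pos": [0, 6.1, -10], "turn": 0, "jaw": -1}
    - {"delta_pos": [0, 6.8, -9.6], "turn": 0, "jaw": -1}
    - {"delta_pos": [0, 7.3, -9.2], "turn": 0, "jaw": -1}

```text
time: 3.2
tool_pos: [0.4678, -0.2852, 0.3614]
tcp_rot: [-3.122, -0.3, -0.001]
wrist_force: [1.0, 9.3, 2.1]
width: 0.153
grip_force: 20.4
```

Call:
drive_tool:
  increments:
    - {"delta_pos": [0, 7.9, -8.7], "turn": 0, "jaw": -1}
    - {"delta_pos": [0, 8.4, -8.2], "turn": 0, "jaw": -1}
    - {"delta_pos": [0, 8.9, -7.7], "turn": 0, "jaw": -1}
    - {"delta_pos": [0, 9.4, -7.1], "turn": 0, "jaw": -1}
    - {"delta_pos": [0, 9.8, -6.5], "turn": 0, "jaw": -1}
    - {"delta_pos": [0, 10.2, -5.9], "turn": 0, "jaw": -1}
    - {"delta_pos": [0, 10.5, -5.3], "turn": 0, "jaw": -1}
    - {"delta_pos": [0, 10.8, -4.6], "turn": 0, "jaw": -1}

```text
time: 3.87
tool_pos: [0.4822, -0.3607, 0.4172]
tcp_rot: [-3.126, -0.301, -0.002]
wrist_force: [-1.5, 3.3, 1.4]
width: 0.157
grip_force: 20.4
```

Call:
drive_tool:
  increments:
    - {"delta_pos": [0, 0, 0], "turn": 0, "jaw": -1}
    - {"delta_pos": [0, 0, 0], "turn": 0, "jaw": -1}

```text
time: 4.03
tool_pos: [0.4823, -0.3618, 0.4175]
tcp_rot: [3.126, 0.3, 0.003]
wrist_force: [-2.9, 3.5, 7.4]
width: 0.153
grip_force: 21.1
```

```bash
sed -i 's/(250,100,300,300)/(200,100,350,420)/' w.py
python3 - <<'E'
from workcell import bot;from h import *
d={n:bot.read_camera(n) for n in("scene","top")}
for n in d:print(n,bar(d[n]["pixels"],"r",(265,120,400,220) if n=="scene" else (325,160,420,260)))
a=np.hstack([d["scene"]["pixels"],d["top"]["pixels"]])[:,:,::-1];cv2.imwrite("pics/b.png",cv2.resize(a,(800,300)))
E
```

```text
scene (23, array([327.00668, 119.84748], dtype=float32), array([343.01974, 120.5496 ], dtype=float32))
top (246, array([400.22754, 173.94357], dtype=float32), array([415.58023, 235.85612], dtype=float32))
```

View pics/b.png

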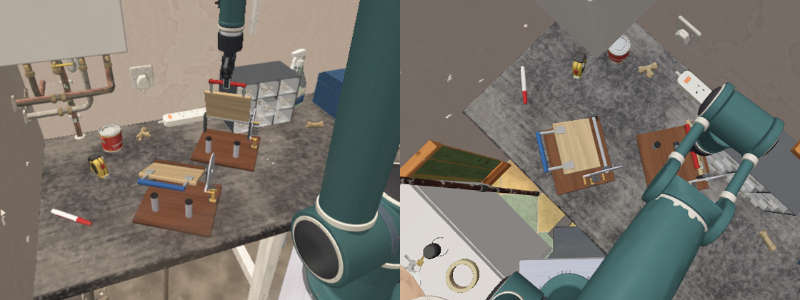

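The picture shows the red board standing steep with the fingers on its bar and blue unchanged. By height the tilt is about 1.2. I'll now lower it along the arc, in slower rows.

Run:
```python
import numpy as np
th=np.linspace(1.2,.03,25);y=-190*np.cos(th);z=-190*np.sin(th)
for t,a,b in zip(th[1:],np.diff(y),np.diff(z)):print(round(t,3),round(a,1),round(b,1))
```

```text
1.151 -8.5 3.6
1.102 -8.4 4.0
1.054 -8.2 4.4
1.005 -7.9 4.8
0.956 -7.7 5.2
0.908 -7.4 5.5
0.859 -7.2 5.9
0.81 -6.9 6.2
0.761 -6.6 6.5
0.712 -6.2 6.9
0.664 -5.9 7.2
0.615 -5.5 7.4
0.566 -5.2 7.7
0.518 -4.8 7.9
0.469 -4.4 8.2
0.42 -4.0 8.4
0.371 -3.6 8.5
0.322 -3.1 8.7
0.274 -2.7 8.9
0.225 -2.3 9.0
0.176 -1.8 9.1
0.128 -1.4 9.2
0.079 -1.0 9.2
0.03 -0.5 9.2
```

Call:
drive_tool:
  increments:
    - {"delta_pos": [0, -8.5, 3.6], "turn": 0, "jaw": -1}
    - {"delta_pos": [0, -8.4, 4.0], "turn": 0, "jaw": -1}
    - {"delta_pos": [0, -8.2, 4.4], "turn": 0, "jaw": -1}
    - {"delta_pos": [0, -7.9, 4.8], "turn": 0, "jaw": -1}
    - {"delta_pos": [0, -7.7, 5.2], "turn": 0, "jaw": -1}
    - {"delta_pos": [0, -7.4, 5.5], "turn": 0, "jaw": -1}

```text
time: 4.63
tool_pos: [0.4732, -0.3139, 0.3888]
tcp_rot: [3.125, 0.301, 0.004]
wrist_force: [-1.3, 1.6, 4.8]
width: 0.154
grip_force: 21.6
```

Call:
drive_tool:
  increments:
    - {"delta_pos": [0, -7.2, 5.9], "turn": 0, "jaw": -1}
    - {"delta_pos": [0, -6.9, 6.2], "turn": 0, "jaw": -1}

```text
time: 4.8
tool_pos: [0.4706, -0.2998, 0.3757]
tcp_rot: [3.126, 0.301, 0.003]
wrist_force: [-0.3, 2.9, 4.4]
width: 0.156
grip_force: 21.9
```

Past the 0.91 notch with low forces, so the pawl has let go. I'll keep lowering.

Call:
drive_tool:
  increments:
    - {"delta_pos": [0, -6.6, 6.5], "turn": 0, "jaw": -1}
    - {"delta_pos": [0, -6.2, 6.9], "turn": 0, "jaw": -1}
    - {"delta_pos": [0, -5.9, 7.2], "turn": 0, "jaw": -1}
    - {"delta_pos": [0, -5.5, 7.4], "turn": 0, "jaw": -1}
    - {"delta_pos": [0, -5.2, 7.7], "turn": 0, "jaw": -1}
    - {"delta_pos": [0, -4.8, 7.9], "turn": 0, "jaw": -1}
    - {"delta_pos": [0, -4.4, 8.2], "turn": 0, "jaw": -1}
    - {"delta_pos": [0, -4.0, 8.4], "turn": 0, "jaw": -1}

```text
time: 5.47
tool_pos: [0.4626, -0.2579, 0.3134]
tcp_rot: [-3.127, -0.301, -0.002]
wrist_force: [3.1, 3.4, 3.4]
width: 0.156
grip_force: 22.8
```

Call:
drive_tool:
  increments:
    - {"delta_pos": [0, -3.6, 8.5], "turn": 0, "jaw": -1}
    - {"delta_pos": [0, -3.1, 8.7], "turn": 0, "jaw": -1}
    - {"delta_pos": [0, -2.7, 8.9], "turn": 0, "jaw": -1}
    - {"delta_pos": [0, -2.3, 9.0], "turn": 0, "jaw": -1}
    - {"delta_pos": [0, -1.8, 9.1], "turn": 0, "jaw": -1}
    - {"delta_pos": [0, -1.4, 9.2], "turn": 0, "jaw": -1}
    - {"delta_pos": [0, -1, 8], "turn": 0, "jaw": -1}
    - {"delta_pos": [0, 0, 0], "turn": 0, "jaw": -1}

```text
time: 6.13
tool_pos: [0.4595, -0.2421, 0.2505]
tcp_rot: [-3.126, -0.3, -0.002]
wrist_force: [6.0, 4.7, -0.7]
width: 0.153
grip_force: 23.5
```

Call:
drive_tool:
  increments:
    - {"delta_pos": [0, -0.5, 5], "turn": 0, "jaw": -1}
    - {"delta_pos": [0, 0, 5], "turn": 0, "jaw": -1}
    - {"delta_pos": [0, 0, 0], "turn": 0, "jaw": -1}
    - {"delta_pos": [0, 0, 0], "turn": 0, "jaw": -1}

```text
time: 6.47
tool_pos: [0.4594, -0.2416, 0.2413]
tcp_rot: [-3.126, -0.3, -0.002]
wrist_force: [5.1, 5.8, -0.2]
width: 0.152
grip_force: 23.6
```

Now open part way, wait for the board to settle, then rise straight up.

Call:
drive_tool:
  increments:
    - {"delta_pos": [0, 0, 0], "turn": 0, "jaw": 0.1}
    - {"delta_pos": [0, 0, 0], "turn": 0, "jaw": 0.1}
    - {"delta_pos": [0, 0, 0], "turn": 0, "jaw": 0.1}
    - {"delta_pos": [0, 0, 0], "turn": 0, "jaw": 0.1}
    - {"delta_pos": [0, 0, 0], "turn": 0, "jaw": 0.1}
    - {"delta_pos": [0, 0, 0], "turn": 0, "jaw": 0.1}

```text
time: 6.97
tool_pos: [0.459, -0.2427, 0.2429]
tcp_rot: [3.127, 0.301, -0.0]
wrist_force: [0.4, 0.4, -0.0]
width: 0.551
grip_force: 0.0
```

Call:
drive_tool:
  increments:
    - {"delta_pos": [0, 0, -10], "turn": 0, "jaw": 0.1}
    - {"delta_pos": [0, 0, -20], "turn": 0, "jaw": 0.1}
    - {"delta_pos": [0, 0, -30], "turn": 0, "jaw": 0.1}
    - {"delta_pos": [0, 0, -30], "turn": 0, "jaw": 0.1}
    - {"delta_pos": [0, 0, -30], "turn": 0, "jaw": 0.1}
    - {"delta_pos": [0, 0, -30], "turn": 0, "jaw": 0.1}
    - {"delta_pos": [0, 0, 0], "turn": 0, "jaw": 0.1}
    - {"delta_pos": [0, 0, 0], "turn": 0, "jaw": 0.1}

```text
time: 7.63
tool_pos: [0.4598, -0.243, 0.3967]
tcp_rot: [3.123, 0.3, 0.008]
wrist_force: [-0.4, 0.3, -0.2]
width: 0.545
grip_force: 0.0
```

```bash
sed -i 's/(200,100,350,420)/(235,60,310,300)/' w.py; python3 w.py w3 0.08
python3 - <<'E'
from workcell import bot;from h import *
d={n:bot.read_camera(n) for n in("scene","top")};S,T=d["scene"],d["top"]
s=bar(S["pixels"],"r",(265,170,345,230));print(s)
_,s0,s1=bar(S["pixels"],"b",(180,240,270,280));print("blue",s0,s1)
cv2.imwrite("pics/c.png",S["pixels"][:,:,::-1])
E
```

```text
7.6333 [ 0.45980232 -0.24299488  0.39665839] [[0.982, 0.191, 0.006], [0.191, -0.982, -0.003], [0.005, 0.004, -1.0]] 0.5449658003026111 [-0.35999292  0.27663796 -0.2237208 ]
1764 [273.0521 130.9946] [273.22427 260.0037 ]
[ 0.51887877 -0.22964389  0.08      ] [ 0.39905869 -0.25262166  0.08      ] 0.12200339846267867 mid [ 0.45896873 -0.24113277  0.08      ] grasp-tool delta mm [ -2.   -3.4 316.6] dir [-0.122  -0.0003 -0.0006]
(294, array([269.0388 , 206.46555], dtype=float32), array([336.26096, 210.96071], dtype=float32))
blue [192.82281 253.08093] [257.22333 263.63748]
```

View pics/c.png

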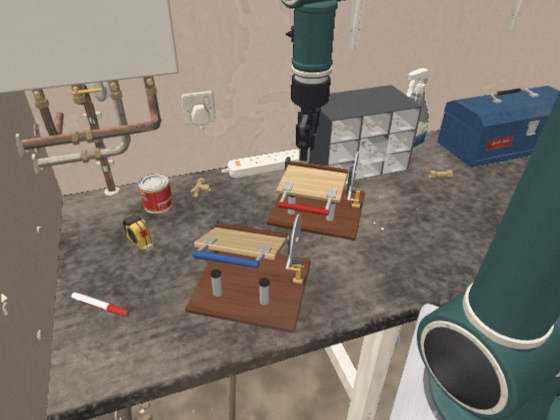

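View pics/w3.png

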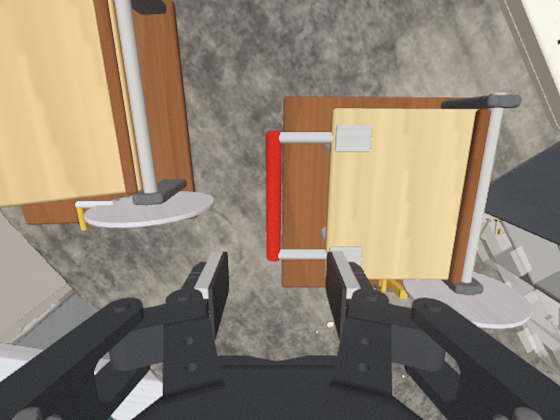

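At height 0.080 the bar measures 122.0 mm, so the red board lies flat on its posts. The gripper is clear and the blue bar's pixels haven't moved.

```bash
python3 -c "
from workcell import bot
print(bot.finish_job())"
```

```text
the job is handed in; nothing more can be done
None
```

The red-handled board was lifted past its top notch, lowered until it lay flat and released. The blue-handled board stayed propped where it was, and the job is handed in; no verdict was returned.

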